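# Soften the glue on a label machine's sensor window

## Task

The label machine no longer sees its labels because a film of dried glue has formed on the round, orange-ringed sensor window in its platter, underneath the label roll. Slide the label roll up off the spindle and lay it flat on the cork trivet, wholly on it, and let go of it; then take the blue glue-remover pen out of its white stand and hold it upright with its felt on the middle of the window, pressing lightly so that the sprung felt goes in about half of its travel. Finish while still holding the pen there, because the glue needs time to soften, and leave the two jars, the mug and the carton where they stand.

Things in the scene. Friction and masses are not known exactly. Their poses are not given: they have to be found in the camera images.
- labeller: label machine: fixed white housing 190 mm (its x) by 130 mm (its y), top 42 mm above the table; origin under its centre, on the table. A black platter 86 mm across (top at 46 mm) is centred 35 mm along +x. A grey feed head 100 mm wide, 74 mm high stands 55 to 96 mm along -x; two guide rollers 70 mm high stand 40 mm along -x, 34 mm to either side
- spindle_top (a point): centre of the top end of the upright steel spindle in the middle of the platter, 84 mm above the table; the spindle is 20.4 mm thick and rises 38 mm above the platter
- window (a point): middle of the sensor window: a round lens, pale orange seen through, 10 mm across in an orange ring 15 mm across, flush in the platter's top, 23 mm from the spindle's axis and hidden by the label roll while that is on the spindle. z up
- label_roll: roll of paper labels, a ring 64 mm across and 34 mm tall with a hole 26 mm wide, 0.12 kg give or take, at first lying flat on the platter with the spindle through its hole, the spindle 4 mm taller than the roll. Origin: centre of its underside, z along its axis; the same either way round its axis
- trivet: round cork trivet, 140 mm across, 9 mm thick, fixed to the table; origin: centre of its underside
- trivet_top (a point): centre of the trivet's top face
- pen_stand: white round tapered stand, 72 mm wide at the foot, 46 mm at the top, 68 mm tall, fixed, with a central bore 16 mm wide at the top; the pen stands in it, felt down; origin: centre of its underside
- pen: glue-remover pen, 148 mm long, 0.07 kg. Origin: centre of the underside of its white collar (27 mm across, 4 mm thick), which rests on the stand; z runs along the pen away from the felt. Blue square barrel 18 mm by 18 mm (sides along x and y) from the collar to z = 84 mm, end cap to 88 mm; white nose 12 mm thick down to z = -50 mm, felt beyond it to z = -60 mm
- pen_grip (a point): middle of the pen's square barrel, 44 mm above the collar's underside and 104 mm from the end of the untouched felt; a good place to grip
- felt_end (a point): centre of the end face of the felt (6 mm across); it moves with the felt
- felt (a joint): how far the sprung felt is pushed into the pen: 0 = fully out, 0.008 m = fully in. It takes about 1.0 N to start and 0.45 N more for each mm, 2.8 N at half travel, 4.6 N fully in, and springs back
- coffee_jar: loose glass jar with a red lid, 81 mm wide, 145 mm tall, at the back of the table; to be left alone. Origin: centre of its underside
- pasta_jar: loose glass jar with a green lid, 89 mm wide, 137 mm tall, at the back of the table; to be left alone. Origin: centre of its underside
- mug: loose blue-and-white mug, 87 mm wide without its handle, 104 mm tall, at the front left corner; to be left alone. Origin: centre of its underside
- carton: loose pale carton, 69 by 145 by 67 mm, at the front right corner; to be left alone. Origin: centre of its underside
Things that resemble listed ones, but are neither listed nor needed, are in the scene too. There is more than one size of the pen; the job needs the smaller.

How it is judged:
By the outcome, as a careful person would: the job done as asked, in the order asked, and still so for the second after the job is handed in, while the arm keeps its last pose, push and grip.
It also fails if it takes over 64 s, if anything falls off the work surface, if the arm or the gripper's body presses on something with over 40 N, if the wrist force passes 120 N, or if a joint passes its speed limit or range.

## Robot

A 7-joint arm with a two-finger parallel gripper is mounted at the origin on a cart in front of the work surface, level with it; the furniture and walls round the work are solid. World frame = base frame: x ahead of the robot, y to its left, z up, the work surface at z = 0. Lengths are in m, angles in rad, forces in N, time in s.
With the tool pointing down it reaches from about 0.425 to 0.825 m from the base axis. Payload 3.6 kg.
Tool frame: the origin (TCP) lies where the fingers leave the gripper's body, on its centre line; the fingertips stand 73 mm ahead of it and the grasp point (between the pads) lies 54 mm ahead of it; z points along the fingers, y is the line along which they close (so a half turn about z gives the same grasp; the last joint's range is limited). The gripper opens to 85 mm and grips with 20 to 120 N. Pads are 22 mm wide; open, the fingers measure 114 mm over their backs; the gripper's body (76 mm by 85 mm) begins 54 mm behind the grasp point. The pads swing forward as they close: fully open they stand 13 mm farther back than shut.
Start: joints at [1.099, 0.615, -0.013, 1.423, 0.008, 1.103, -0.04], TCP at [0.28, -0.586, 0.304] pointing down, gripper open.
Joint ranges: [-3.12, 3.12], [-0.3, 2.06], [-1.34, 1.32], [0.26, 2.42], [-1.36, 4.5], [0.01, 1.98], [-2.84, 2.84]. Speed limits (rad/s): [2.79, 2.79, 3.14, 3.14, 3.14, 3.14, 3.14].

## Interface

Orientations are given as a unit quaternion [x, y, z, w].
In Python, from station import arm, snapshot, camera_info, ticket gives the robot as it stands. Calls block until the motion is done:
- arm.movep(position, orientation): joint-space move of the TCP to a pose.
- arm.line_to(position, velocity=0.15, ori=None): straight line of the TCP; ori=None keeps the orientation; velocity is the mean speed in m/s.
- arm.move_j(angles): joint-space move.
- arm.move_gripper(opening, effort=None): opening from 0.0 (shut) to 1.0 (fully open); effort is the grip in N (None keeps the last); returns when the fingers have stopped.
- arm.pause(seconds).
- arm.ik(position, orientation): joint angles nearest the present ones, or None.
- snapshot(name): name is "side" or "top"; returns the picture (384x512x3 uint8, blue, green, red); there is no depth.
- camera_info(name): a dict with "fx", "fy", "cx", "cy" (pixels), "R" (3x3) and "t" (3): a world point X has camera coordinates R X + t. Camera axes: x right, y down, z forward; pixel columns grow to the right and rows downward; lengths in m; the calibration is good to about 2 mm. A picture is of the moment at which its call begins. camera_info takes no time and is no camera call.
A pose or a line that the arm cannot do raises arm.MotionError and nothing moves.
- ticket.finish_job(): hands the job in; it is judged then, once.
Readings, each from a call of its own:
- arm.read_time(): time.
- arm.read_joint_positions(): joint angles.
- arm.read_dq(): joint speeds.
- arm.read_effort(): joint torques, N m.
- arm.read_tool_pos(): TCP position.
- arm.read_eef_rot(): TCP orientation.
- arm.read_ft_force(): force on the tool from outside, world axes, zero at the start.
- arm.read_wrist_torque(): the same for the moment, N m.
- arm.read_opening(): opening from 0.0 (shut) to 1.0 (fully open).
- arm.read_finger_force(): force on a finger pad.
Only numpy, scipy, OpenCV 4.12 (cv2) and the standard library are available. Lean on these libraries where they do the work, as an engineer would, in place of code of your own. Each camera call takes 0.05 s, during which the arm holds its last target. There are 200 camera calls.

## Working session

There is one attempt and no reset: what is moved stays moved. The work goes in short steps, each a Python script; the robot and the scene stay as the last script left them, time stands still between calls to the robot, and variables do not carry over. Pictures are saved under pics/ and viewed, at most 10 in all, crops included, and the job is handed in when it is done.

```bash
mkdir -p pics; ls; python3 - <<'E'
from station import arm, snapshot, camera_info
import cv2,numpy as np
for n in("top","side"):
    cv2.imwrite(f"pics/{n}0.png",cv2.resize(snapshot(n),(800,600),interpolation=cv2.INTER_CUBIC))
    c=camera_info(n);R=np.array(c["R"]);print(n,c["fx"],c["fy"],c["cx"],c["cy"],R.round(3).tolist(),(-R.T@np.array(c["t"])).round(3))
print(arm.read_time(),arm.read_eef_rot(),arm.read_opening())
E
```

```text
pics
top 423.7394267412984 423.7394267412984 255.66234857777852 183.65713594976964 [[0.018, -1.0, -0.014], [-0.992, -0.016, -0.124], [0.124, 0.016, -0.992]] [0.373 0.003 1.235]
side 452.0698840953472 452.0698840953472 252.80541289962392 200.16668180237306 [[0.991, -0.13, -0.017], [-0.081, -0.507, -0.858], [0.103, 0.852, -0.513]] [ 0.384 -1.069  0.744]
0.1 [ 9.75254881e-01  2.21080406e-01 -2.79030882e-04 -1.13742843e-03] 1.0023959748252134
```

View pics/top0.png

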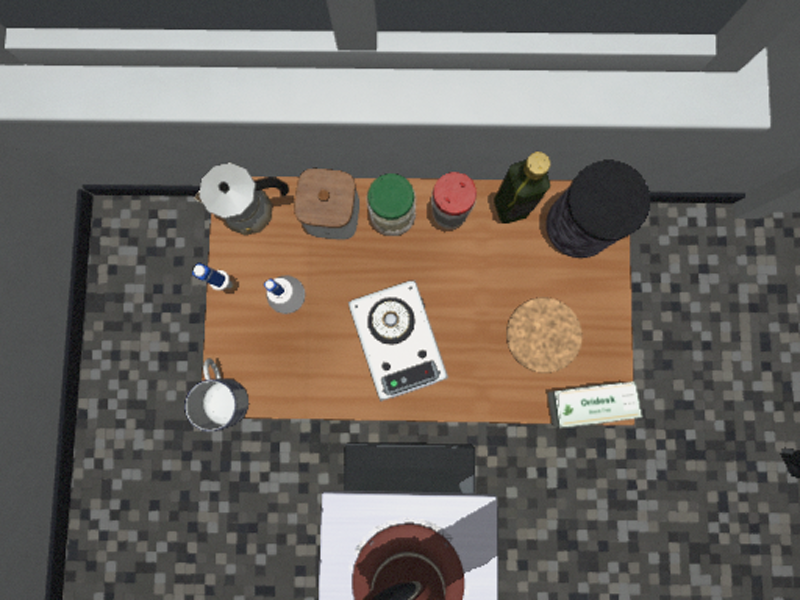

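View pics/side0.png

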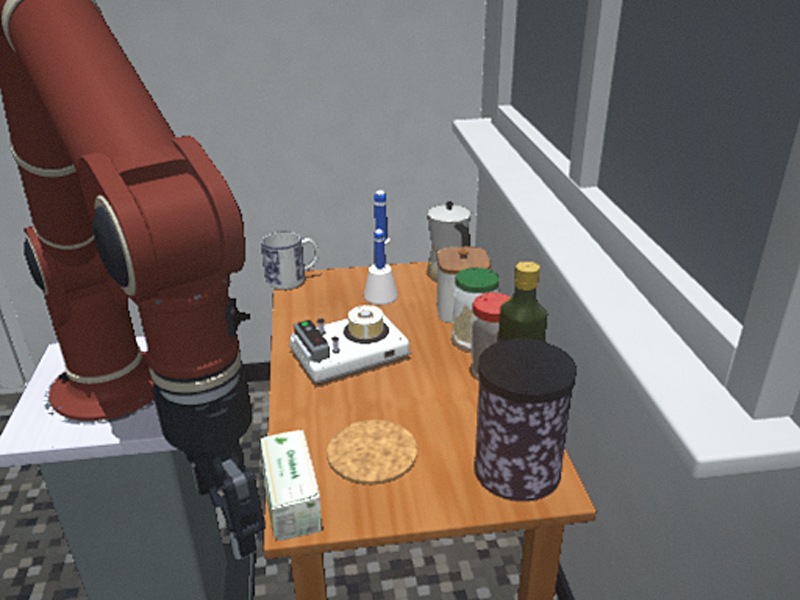

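Top view: label machine with roll at (391,320), its feed head at (410,378), trivet at (545,335). Pen candidates are the pen in the white tapered stand, with its cap at (273,287) and stand at (286,295), and a taller blue one at (205,272) in another holder. In the side view these are at (379,235) and (380,197). By the description I choose the one in the white stand, and check it in a close crop.

```bash
python3 - <<'E'
from station import snapshot
import cv2,numpy as np
t=snapshot("top");s=snapshot("side")
cv2.imwrite("pics/t.png",t);cv2.imwrite("pics/s.png",s)
a=cv2.resize(t[165:265,120:290],None,fx=4.7,fy=4.7,interpolation=cv2.INTER_CUBIC) #800x470
cv2.imwrite("pics/c1.png",a)
b=cv2.resize(s[115:245,180:270],None,fx=4.4,fy=4.4,interpolation=cv2.INTER_CUBIC)
cv2.imwrite("pics/c2.png",b)
E
```

```text
(no output)
```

View pics/c1.png

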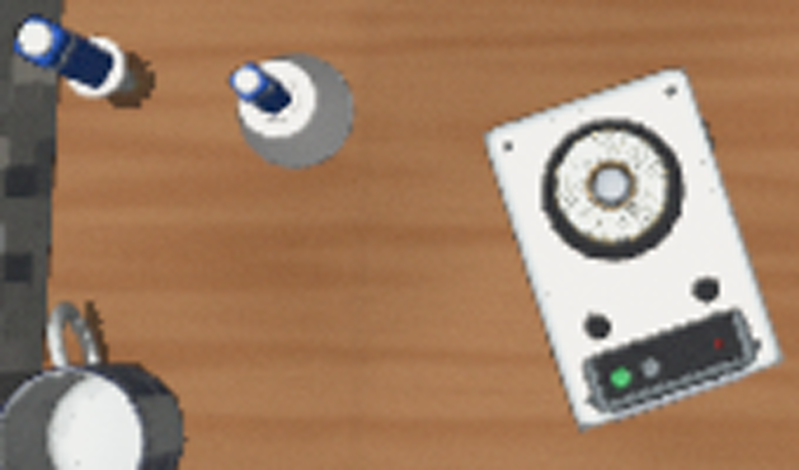

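View pics/c2.png

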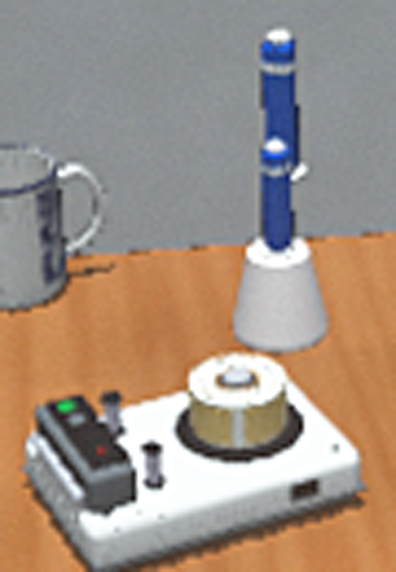

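The crop shows the smaller pen, cap (248,82), in the grey-white tapered stand (foot 296,110). The taller lookalike, cap (38,38), is in a narrow holder. The roll is on the platter at (613,186), with rollers and feed head toward the robot.

```bash
cat > h.py <<'E'
import numpy as np,cv2
from station import arm,snapshot,camera_info
from scipy.spatial.transform import Rotation as Ro
def cam(n):
    c=camera_info(n);return np.array([[c["fx"],0,c["cx"]],[0,c["fy"],c["cy"]],[0,0,1]]),np.array(c["R"]),np.array(c["t"])
def atz(n,p,z):
    K,R,t=cam(n);d=R.T@np.linalg.solve(K,[p[0],p[1],1]);o=-R.T@t
    return o+d*(z-o[2])/d[2]
def proj(n,X):
    K,R,t=cam(n);q=K@(R@np.array(X)+t);return q[:2]/q[2]
def tri(a,b):  # pixels in top, side
    P=[cam(n)[0]@np.c_[cam(n)[1],cam(n)[2]] for n in("top","side")]
    X=cv2.triangulatePoints(P[0],P[1],np.array(a,float),np.array(b,float)).ravel();return X[:3]/X[3]
def down(yaw): # tool z down, tool y along world direction yaw (mod pi)
    return Ro.from_matrix(np.c_[[np.sin(yaw),-np.cos(yaw),0],[np.cos(yaw),np.sin(yaw),0],[0,0,-1]]*1.0)
E
python3 - <<'E'
from h import *
T=lambda u,v:((u+.5)/4.7-.5+120,(v+.5)/4.7-.5+165)
S=lambda u,v:((u+.5)/4.4-.5+180,(v+.5)/4.4-.5+115)
r=lambda x:np.round(x,4)
print("spindle",r(atz("top",T(611,185),.084)),r(atz("side",S(236,374),.084)),r(tri(T(611,185),S(236,374))))
print("rolltop",r(atz("top",T(613,186),.080)),"platter",r(atz("top",T(613,190),.046)))
C=[r(atz("top",T(*p),.042)) for p in((488,135),(684,70),(781,360),(582,428))]
print("lab",C, "c",np.mean(C,0),"sizes",np.linalg.norm(C[0]-C[1]),np.linalg.norm(C[1]-C[2]))
x=(C[0]+C[1]-C[2]-C[3]);print("yaw x",np.degrees(np.arctan2(x[1],x[0])))
print("standtop",r(atz("top",T(277,98),.068)),"foot",r(atz("top",T(296,110),0)),"cap",r(atz("top",T(248,82),.156)),r(atz("side",S(274,142),.156)),r(tri(T(248,82),S(274,142))))
print("bigpen cap tri",r(tri(T(38,38),S(279,38))),"hold foot",r(atz("top",T(110,80),0)))
hsv=cv2.cvtColor(cv2.imread("pics/t.png"),cv2.COLOR_BGR2HSV)
K,R,t=cam("top")
# trivet: lower saturation than table
c=hsv[205:225,335:365].reshape(-1,3);w=hsv[205:225,300:320].reshape(-1,3);print(np.median(c,0),np.median(w,0))
print("trivet eye",r(atz("top",(545/1.5625-.5,334/1.5625-.5),.009)),"carton corner",r(atz("top",(553/1.5625,390/1.5625),.067)),"edges",[r(atz("top",(u/1.5625-.5,334/1.5625),.009))[1] for u in(507,582)],[r(atz("top",(348.5,v/1.5625-.5),.009))[0] for v in(297,372)])
# pen barrel colour profile in side image
s=cv2.imread("pics/s.png")
for z in(.085,.10,.12,.14):
    p=proj("side",[*atz("side",S(274,142),.156)[:2],z]);v=int(round(p[1]));u=int(round(p[0]));print(p.round(1),[tuple(map(int,q)) for q in s[v,u-9:u+10,:]])
E
```

```text
spindle [0.4606 0.0363 0.084 ] [0.4608 0.0396 0.084 ] [0.4605 0.0363 0.0859]
rolltop [0.4603 0.0353 0.08  ] platter [0.4605 0.0362 0.046 ]
lab [array([0.4927, 0.1123, 0.042 ]), array([ 0.5341, -0.0052,  0.042 ]), array([ 0.3615, -0.0653,  0.042 ]), array([0.3195, 0.0519, 0.042 ])] c [0.42695  0.023425 0.042   ] sizes 0.12458013485303344 0.1827642470506746
yaw x 19.211776371254167
standtop [0.51   0.2355 0.068 ] foot [0.5106 0.2368 0.    ] cap [0.5082 0.2342 0.156 ] [0.5096 0.239  0.156 ] [0.5086 0.2337 0.1584]
bigpen cap tri [0.5252 0.3381 0.196 ] hold foot [0.5276 0.3545 0.    ]
[ 16. 108. 183.] [ 13. 140. 158.]
trivet eye [ 0.4442 -0.2465  0.009 ] carton corner [ 0.3425 -0.249   0.067 ] edges [np.float64(-0.1765), np.float64(-0.3144)] [np.float64(0.5129), np.float64(0.3747)]
[242.5 167. ] [(146, 143, 141), (146, 143, 142), (148, 146, 142), (147, 149, 143), (153, 154, 149), (89, 87, 89), (110, 57, 44), (130, 71, 51), (137, 73, 52), (137, 74, 55), (128, 73, 55), (127, 67, 48), (81, 57, 55), (129, 131, 130), (150, 150, 145), (146, 146, 141), (148, 143, 140), (151, 149, 142), (150, 146
[... 277 characters left out ...]
 (142, 142, 138), (147, 146, 140), (147, 146, 144)]
[242.2 157.2] [(144, 144, 144), (148, 146, 143), (147, 144, 139), (145, 144, 143), (149, 149, 145), (150, 152, 151), (134, 101, 93), (128, 62, 38), (133, 72, 50), (140, 72, 46), (129, 70, 49), (124, 68, 50), (124, 61, 40), (139, 133, 130), (146, 145, 144), (147, 146, 143), (147, 146, 143), (149, 145, 143), (146, 144, 143)]
[242.  151.5] [(149, 146, 144), (149, 150, 145), (147, 145, 142), (147, 146, 141), (149, 148, 144), (146, 149, 147), (149, 121, 113), (138, 96, 80), (132, 76, 56), (146, 80, 53), (146, 94, 75), (124, 77, 60), (151, 132, 122), (126, 90, 77), (107, 77, 65), (219, 213, 207), (175, 175, 172), (141, 140, 135), (144, 142, 139)]
```

Checks agree: spindle height 86 mm (84 given), stand foot and top coincide, cap height 158 mm (156 given), trivet 138 mm across (140 given). The pen's barrel is about face-on to the side camera, so its yaw is about -5°. Taking the roll now.

```bash
python3 - <<'E'
from h import *
sp=np.array([.4605,.0365]);tv=np.array([.4445,-.2455]);pn=np.array([.5095,.236])
def best(p,yaw):
    o=[]
    for k in(0,np.pi):
        q=down(yaw+k).as_quat();j=arm.ik(p,q)
        if j is not None:o.append((abs(j[6]),list(q),np.round(j,2)))
    return min(o,key=lambda a:a[0]) 
for p,y in(([*sp,.25],np.radians(109)),([*sp,.121],np.radians(109)),([*tv,.1],np.radians(109)),([*pn,.3],np.radians(-5)),([*pn,.166],np.radians(-5)),([*sp,.2],np.radians(-5))):
    b=best(p,y);print(p,b[1:])
q=best([*sp,.25],np.radians(109))[1]
arm.movep([*sp,.22],q)
arm.line_to([*sp,.121],.12)
print(arm.read_ft_force())
arm.move_gripper(0.0,40)
print(arm.read_opening(),arm.read_finger_force(),arm.read_ft_force(),arm.read_tool_pos(),arm.read_time())
arm.line_to([*sp,.145],.06);print(arm.read_ft_force(),arm.read_opening())
arm.line_to([*sp,.2],.12);print(arm.read_ft_force(),arm.read_opening(),arm.read_time())
s=snapshot("side");cv2.imwrite("pics/c3.png",cv2.resize(s[100:280,150:350],(800,720))[:600])
E
```

```text
Traceback (most recent call last):
  File "h.py", line 15, in down
    return Ro.from_matrix(np.c_[[np.sin(yaw),-np.cos(yaw),0],[np.cos(yaw),np.sin(yaw),0],[0,0,-1]]*1.0)
           ~~~~~~~~~~~~~~^^^^^^^^^^^^^^^^^^^^^^^^^^^^^^^^^^^^^^^^^^^^^^^^^^^^^^^^^^^^^^^^^^^^^^^^^^^^^^
  File "scipy/spatial/transform/_rotation.pyx", line 1143, in scipy.spatial.transform._rotation.Rotation.from_matrix
ValueError: Non-positive determinant (left-handed or null coordinate frame) in rotation matrix 0: [[ 0.94551858 -0.32556815  0.        ]
 [ 0.32556815  0.94551858  0.        ]
 [ 0.          0.         -1.        ]].
```

```bash
sed -i 's/\[np.sin(yaw),-np.cos(yaw),0\]/[-np.sin(yaw),np.cos(yaw),0]/' h.py
cat >> h.py <<'E'
sp=np.array([.4605,.0365]);tv=np.array([.4445,-.2455]);pn=np.array([.5095,.236])
def best(p,yaw):
    o=[]
    for k in(0,np.pi):
        q=down(yaw+k).as_quat();j=arm.ik(p,q)
        if j is not None:o.append((abs(j[6]),list(q),np.round(j,2)))
    return min(o,key=lambda a:a[0])
E
python3 - <<'E'
from h import *
for p,y in(([*sp,.22],109),([*sp,.121],109),([*tv,.084],109),([*pn,.3],-5),([*pn,.166],-5),([*sp,.2],-5)):
    b=best(p,np.radians(y));print(p,b[2].tolist())
q=best([*sp,.22],np.radians(109))[1]
arm.movep([*sp,.22],q)
arm.line_to([*sp,.121],.12)
print(arm.read_ft_force())
arm.move_gripper(0.0,40)
print(arm.read_opening(),arm.read_finger_force(),arm.read_ft_force(),arm.read_tool_pos(),arm.read_time())
arm.line_to([*sp,.145],.06);print(arm.read_ft_force(),arm.read_opening())
arm.line_to([*sp,.2],.12);print(arm.read_ft_force(),arm.read_opening(),arm.read_time())
s=snapshot("side");cv2.imwrite("pics/c3.png",cv2.resize(s[100:250,150:350],(800,600)))
E
```

```text
[np.float64(0.4605), np.float64(0.0365), 0.22] [0.41, 0.56, -0.79, 2.04, 0.56, 0.78, 1.18]
[np.float64(0.4605), np.float64(0.0365), 0.121] [0.24, 0.69, -0.55, 2.12, 0.73, 0.52, 1.05]
[np.float64(0.4445), np.float64(-0.2455), 0.084] [0.46, 0.74, 0.01, 2.03, -0.02, 0.38, -0.76]
[np.float64(0.5095), np.float64(0.236), 0.3] [-0.03, 0.56, -0.7, 1.68, 0.41, 1.05, -0.95]
[np.float64(0.5095), np.float64(0.236), 0.166] [-0.19, 0.69, -0.44, 1.82, 0.42, 0.73, -0.96]
[np.float64(0.4605), np.float64(0.0365), 0.2] [0.12, 0.5, -0.34, 2.06, 0.28, 0.62, -0.51]
[-0.04591361  0.72269077  0.9844693 ]
0.7410166423591963 42.79301282018423 [-1.04011848  0.13941687  6.12128286] [0.46089828 0.0366824  0.12209334] 3.85
[-0.02938079  0.17799922 -1.84866005] 0.7402801396763861
[-1.06294817 -0.56440863 -1.69561077] 0.7415507484905011 5.0083
```

View pics/c3.png

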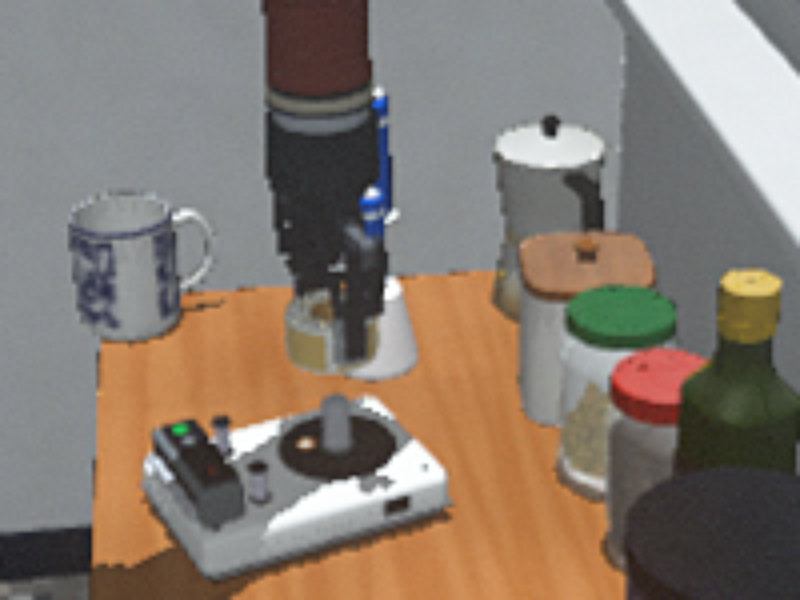

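The roll is held level, clear of the spindle, and the orange window is visible at crop (307,442). Now placing it on the trivet.

```bash
python3 - <<'E'
from h import *
q=best([*tv,.2],np.radians(109))
print(q[2], arm.read_joint_positions())
arm.line_to([*tv,.2],.25)
arm.line_to([*tv,.10],.15);print(arm.read_ft_force())
arm.line_to([*tv,.0865],.03);f=arm.read_ft_force();print(f,arm.read_tool_pos())
arm.move_gripper(1.0)
arm.line_to([*tv,.2],.15)
j=best([*pn,.3],np.radians(-5));print(arm.read_time(),j[2])
arm.movep([*pn,.27],j[1])
t=snapshot("top");s=snapshot("side");cv2.imwrite("pics/t1.png",t);cv2.imwrite("pics/s1.png",s);print(arm.read_time())
a=cv2.resize(t[160:260,200:400],(800,400),interpolation=cv2.INTER_CUBIC)
cv2.imwrite("pics/c4.png",a)
E
```

```text
[ 0.09  0.59  0.56  1.96 -0.47  0.71 -0.3 ] [ 0.38444756  0.58647605 -0.75485609  2.05819074  0.60473308  0.73006426
  1.14571021]
[-0.25710288 -0.21790771 -1.03321111]
[-0.50755457  0.95584502 -1.1182758 ] [ 0.44448772 -0.24546538  0.08639165]
9.025 [-0.28  0.49 -0.29  1.69  0.16  0.99 -0.72]
11.225
```

View pics/c4.png

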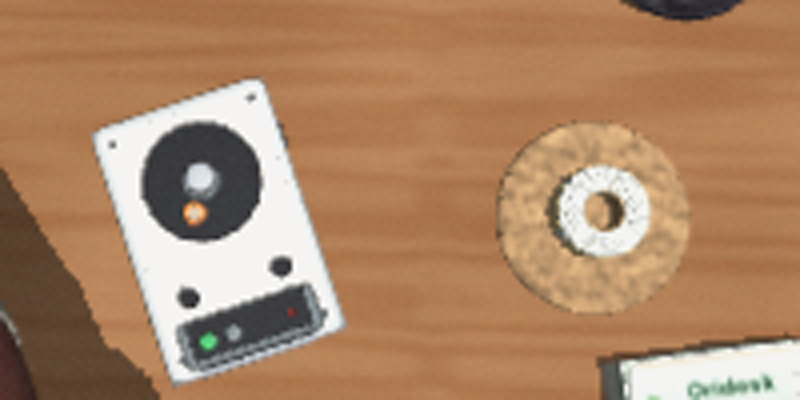

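The roll lies flat near the trivet's centre (603,211; trivet 593,217), wholly on it. The window is at (195,213). Now locating the window precisely and taking the pen.

```bash
python3 - <<'E'
from h import *
W=[]
for n,f in(("top","t1"),("side","s1")):
    im=cv2.imread(f"pics/{f}.png");hsv=cv2.cvtColor(im,cv2.COLOR_BGR2HSV)
    g=proj(n,[.438,.038,.046]) if n=="top" else np.array([150+307/4-.5,100+442/4-.5])
    u,v=g.round().astype(int);w=hsv[v-7:v+8,u-7:u+8].astype(float)
    m=((w[...,0]<25)&(w[...,1]>60)&(w[...,2]>110))
    m=cv2.morphologyEx(m.astype(np.uint8),cv2.MORPH_CLOSE,np.ones((3,3)))
    k,l,st,ce=cv2.connectedComponentsWithStats(m);i=1+np.argmax(st[1:,4]);c=ce[i]+[u-7,v-7]
    W.append(c);print(n,st[i],c,atz(n,c,.046))
print(tri(*W),[np.linalg.norm(atz("top",W[0],.046)[:2]-sp)])
arm.line_to([*pn,.168],.12);print(arm.read_ft_force())
arm.move_gripper(0,50);print(arm.read_opening(),arm.read_finger_force(),arm.read_ft_force())
arm.line_to([*pn,.20],.06);print(arm.read_ft_force(),arm.read_opening())
arm.line_to([*pn,.30],.15);print(arm.read_ft_force(),arm.read_opening(),arm.read_time())
s=snapshot("side");t=snapshot("top");a=cv2.resize(s[60:210,180:290],(440,600));cv2.imwrite("pics/c5.png",a)
cv2.imwrite("pics/s2.png",s)
E
```

```text
top [ 4  4  6  6 29] [248.4137931  212.72413793] [0.43880591 0.04031927 0.046     ]
side [ 5  6  6  4 19] [226.42105263 210.42105263] [0.43994606 0.04534344 0.046     ]
[0.43919286 0.04021061 0.04919483] [np.float64(0.02202771470337168)]
[-0.27235679  0.60238071 -0.51990373]
0.27414031064473676 48.76268416643143 [-0.7579908  -0.76777305  3.14020198]
[-0.84956582  0.02697007 -0.7783062 ] 0.27034629399714577
[-0.05708526 -0.02992119 -0.7798613 ] 0.2712755566812846 14.325
```

View pics/c5.png

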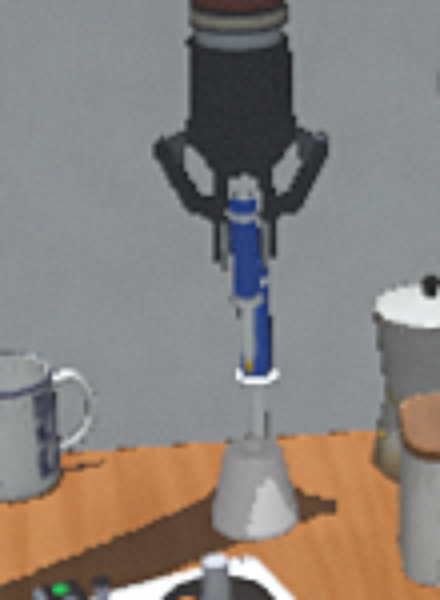

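The pen is out and upright, but the opening of 23 mm against an 18 mm barrel says the barrel is held about 20° off square. I read the shading of its faces to find which way it is turned.

```bash
python3 - <<'E'
from h import *
s=cv2.imread("pics/s2.png");hsv=cv2.cvtColor(s,cv2.COLOR_BGR2HSV)
for z in(.285,.275,.265,.255,.245,.235,.225,.215,.205):
    p=proj("side",[*pn,z]);u,v=p.round().astype(int)
    print(z,p.round(1),' '.join("%d,%d,%d"%tuple(q) for q in s[v,u-7:u+8]))
print("edge px/m",(proj("side",[.52,.236,.25])-proj("side",[.51,.236,.25]))*100)
s=cv2.imread("pics/s1.png")  # standing pen, before grasp
print()
for z in(.08,.09,.10,.11,.12,.13,.14):
    p=proj("side",[*pn,z]);u,v=p.round().astype(int)
    print(z,p.round(1),' '.join("%d,%d,%d"%tuple(q) for q in s[v,u-8:u+9]))
E
```

```text
0.285 [240.7 107.9] 44,42,42 44,41,38 40,37,38 139,143,137 98,98,94 127,129,124 149,150,145 149,150,146 105,99,95 136,137,134 164,164,159 96,94,92 42,40,38 44,38,42 46,42,38
0.275 [240.8 111.1] 51,47,45 50,51,50 35,37,40 109,53,36 125,60,37 118,57,28 131,58,31 130,64,36 119,55,32 115,46,24 154,147,144 96,95,95 47,44,44 49,46,45 52,53,47
0.265 [240.9 114.3] 48,44,45 44,43,40 33,30,33 122,120,117 145,148,143 147,141,131 157,149,139 155,151,141 148,147,140 145,141,136 125,125,120 70,68,69 49,43,41 52,50,50 42,41,42
0.255 [241.  117.4] 38,34,35 116,109,103 96,96,92 83,59,47 113,58,36 122,62,42 124,62,34 125,64,39 121,62,39 122,61,37 76,36,24 88,83,79 123,116,110 78,73,68 39,35,34
0.245 [241.1 120.5] 39,37,36 118,113,106 115,111,107 72,63,59 111,59,41 128,70,48 123,60,35 127,64,41 121,64,40 124,63,40 90,50,39 76,70,69 117,114,108 80,76,70 29,27,26
0.235 [241.2 123.6] 32,29,29 86,83,79 96,91,86 148,150,146 134,104,97 118,60,33 124,63,43 130,68,42 126,67,44 118,63,43 117,57,29 86,72,65 110,110,104 110,105,101 89,87,84
0.225 [241.3 126.7] 152,152,148 111,109,107 97,94,92 143,145,144 127,96,8
[... 1261 characters left out ...]
7,51 117,54,34 140,134,132 144,146,145 146,143,140 142,140,136 143,141,137
0.12 [242.3 157.6] 143,142,140 144,142,139 145,142,140 146,145,142 153,155,155 123,93,88 114,55,33 124,69,47 132,68,48 128,68,49 114,59,37 116,57,38 139,132,130 145,149,146 144,141,139 146,145,141 145,142,140
0.13 [242.2 154.8] 145,143,140 146,144,142 143,141,138 148,146,143 149,153,152 126,90,82 115,51,28 121,65,47 134,88,66 125,71,50 113,54,33 109,44,18 234,232,224 209,210,202 124,124,122 127,126,124 139,140,136
0.14 [242.1 151.9] 147,146,142 150,144,142 147,145,140 149,147,142 147,151,146 134,109,99 129,91,75 122,72,53 133,69,45 129,75,57 124,75,56 137,117,107 117,80,64 102,74,62 213,211,206 176,173,172 135,133,131
```

Apparent barrel width is 19–20 mm, so it is nearly square to the camera, but there may be a slight lean. I carry the pen above the window for a cleaner look in both views.

```bash
python3 - <<'E'
from h import *
w=np.array([.4390,.0405])
arm.line_to([*w,.30],.2);arm.line_to([*w,.24],.1)
print(arm.read_tool_pos(),arm.read_ft_force(),arm.read_opening(),arm.read_time())
s=snapshot("side");t=snapshot("top");cv2.imwrite("pics/s3.png",s);cv2.imwrite("pics/t3.png",t)
u,v=proj("side",[*w,.17]).round().astype(int)
a=cv2.resize(s[v-45:v+55,u-33:u+34],(402,600),interpolation=cv2.INTER_CUBIC)
u2,v2=proj("top",[*w,.12]).round().astype(int)
b=cv2.resize(t[v2-50:v2+50,u2-33:u2+33],(396,600),interpolation=cv2.INTER_CUBIC)
cv2.imwrite("pics/c6.png",np.hstack([a,b]));print(u,v,u2,v2)
for z in(.29,.17,.138,.082,.046):print(z,(proj("side",[*w,z])-[u-33,v-45]+.5)*6-.5)
E
```

```text
[0.43942508 0.04086817 0.24029081] [ 0.68840753  0.28151611 -0.9761536 ] 0.2696555327038256 16.3667
224 173 247 211
0.29 [187.50571493  29.81522447]
0.17 [201.13495918 274.14203666]
0.138 [204.54482243 335.26949189]
0.082 [210.30334103 438.50049037]
0.046 [213.87177252 502.47054429]
```

View pics/c6.png

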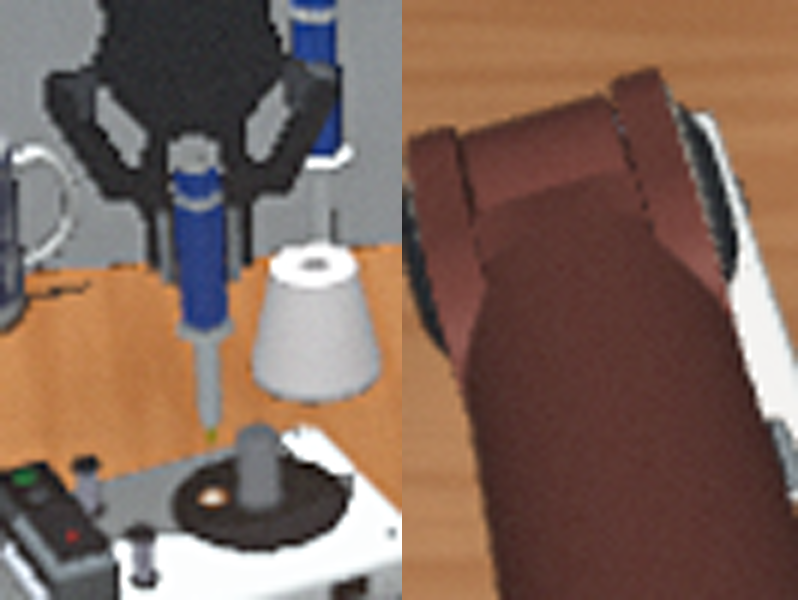

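The pen hangs upright: cap at (195,150) and felt end at (210,440) follow the projected vertical. The window is at (213,496), and the top view is blocked by the arm. The grip is steady, so I compare felt and window in the same side image.

```bash
python3 - <<'E'
from h import *
s=cv2.imread("pics/s3.png");o=np.array([224-33,173-45])
b=cv2.resize(s,None,fx=6,fy=6,interpolation=cv2.INTER_CUBIC);hsv=cv2.cvtColor(b,cv2.COLOR_BGR2HSV).astype(int)
def blob(c,r,f):
    x,y=c;w=hsv[y-r:y+r,x-r:x+r];m=f(w).astype(np.uint8)
    k,l,st,ce=cv2.connectedComponentsWithStats(m);i=1+np.argmax(st[1:,4]);q=st[i];return q+np.array([x-r,y-r,0,0,0]),ce[i]+[x-r,y-r]
O=o*6
st,c=blob(O+[212,496],22,lambda w:(w[...,0]<25)&(w[...,1]>70)&(w[...,2]>110))
win=(c+.5)/6-.5;W=atz("side",win,.046);print("win",st[:4]-[*O,0,0],c-O,W)
st,c=blob(O+[210,430],22,lambda w:(w[...,0]>15)&(w[...,0]<45)&(w[...,1]>90)&(w[...,2]>50))
print("felt",st-[*O,0,0,0],c-O)
# felt visible 10mm z.080-.090 ; centroid z~.0853
fc=(c+.5)/6-.5
print("felt axis",atz("side",fc,.0853),"d",atz("side",fc,.0853)-W)
for v in range(150,174,4):print([tuple(int(k) for k in q) for q in s[v,216:234]] if v in(162,166) else "")
E
```

```text
win [199 488  28  19] [213.52192982 496.72368421] [0.43924674 0.04573259 0.046     ]
felt [203 425  17  21 249] [211.02008032 436.22891566]
felt axis [0.43922515 0.03701197 0.0853    ] d [-2.15852978e-05 -8.72062371e-03  3.93000000e-02]



[(41, 40, 43), (59, 55, 57), (50, 50, 52), (37, 37, 40), (112, 72, 57), (129, 102, 88), (139, 132, 125), (160, 158, 157), (149, 151, 147), (142, 140, 137), (132, 105, 94), (110, 58, 43), (68, 51, 52), (73, 73, 71), (64, 62, 65), (48, 49, 50), (31, 33, 34), (136, 135, 132)]
[(28, 28, 31), (103, 96, 94), (124, 121, 116), (61, 68, 69), (103, 51, 35), (124, 64, 47), (121, 61, 42), (129, 66, 46), (126, 65, 44), (122, 63, 45), (115, 60, 41), (125, 62, 43), (70, 49, 47), (113, 112, 109), (98, 95, 91), (56, 58, 56), (33, 36, 40), (133, 132, 128)]
```

The felt comes out 5–8 mm nearer the camera than it should, so the pen seems tilted about the pads' closing axis. That is invisible from this side, so I turn the wrist a quarter to make the lean measurable sideways.

```bash
python3 - <<'E'
from h import *
w=np.array([.4392,.0405])
R0=Ro.from_quat(arm.read_eef_rot());print(R0.as_matrix().round(4)[:,1:].tolist(),arm.read_joint_positions().round(2) if hasattr(arm.read_joint_positions(),'round') else arm.read_joint_positions())
arm.line_to([*w,.27],.1)
q=best([*w,.27],np.radians(85));print(q[2])
arm.movep([*w,.27],q[1]);arm.line_to([*w,.24],.1)
print(arm.read_tool_pos(),arm.read_opening(),arm.read_time())
s=snapshot("side");cv2.imwrite("pics/s4.png",s)
u,v=224,173
a=cv2.resize(s[v-45:v+55,u-33:u+34],(402,600),interpolation=cv2.INTER_CUBIC)
cv2.imwrite("pics/c7.png",a)
for z in(.23,.17,.138,.0803):print(z,(proj("side",[*w,z])-[u-33,v-45]+.5)*6-.5)
E
```

```text
[[0.9962, 0.0017], [-0.0869, 0.0002], [0.0017, -1.0]] [ 0.03  0.4  -0.23  2.07  0.14  0.68 -0.38]
[ 0.34  0.41 -0.65  2.03  0.34  0.81  0.97]
[0.43919867 0.04071216 0.23993383] 0.27573331291459485 18.575
0.23 [194.93880939 155.04305211]
0.17 [201.56961037 274.10944079]
0.138 [204.97376346 335.23632681]
0.0803 [210.89316159 441.52836605]
```

View pics/c7.png

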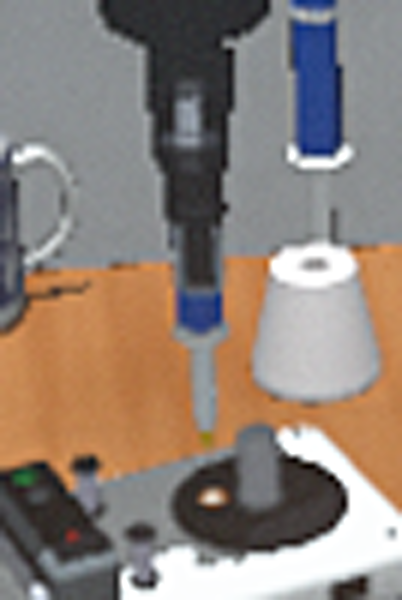

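Here the collar (201,330) and felt end (207,440) run parallel to the projected vertical, so the pen is upright and only about 1.7 mm off-centre between the pads. The remaining disagreement must be camera bias. I calibrate both cameras against the robot using the roll, whose position the grip set, and measure the felt again.

```bash
python3 - <<'E'
from h import *
def up(f):return cv2.resize(cv2.imread(f"pics/{f}.png"),None,fx=6,fy=6,interpolation=cv2.INTER_CUBIC)
# roll top ring via fitting: minimal-saturation bright pixels near expected place
for n,f in(("top","t1"),("side","s1")):
    b=up(f);h=cv2.cvtColor(b,cv2.COLOR_BGR2HSV).astype(int)
    e=((proj(n,[*tv,.043])+.5)*6).astype(int);r=110
    w=h[e[1]-r:e[1]+r,e[0]-r:e[0]+r];m=((w[...,1]<45)&(w[...,2]>150)).astype(np.uint8)
    m=cv2.morphologyEx(m,cv2.MORPH_CLOSE,np.ones((9,9)))
    c=max(cv2.findContours(m,cv2.RETR_EXTERNAL,cv2.CHAIN_APPROX_NONE)[0],key=cv2.contourArea)
    el=cv2.fitEllipse(cv2.convexHull(c));p=(np.array(el[0])+e-r+.5)/6-.5
    print(n,np.round(el[1],1),"roll",atz(n,p,.043),"minus robot",atz(n,p,.043)[:2]-tv)
b=up("s4");h=cv2.cvtColor(b,cv2.COLOR_BGR2HSV).astype(int);O=np.array([191,128])*6
w=h[O[1]+410:O[1]+465,O[0]+185:O[0]+232]
m=((w[...,0]>15)&(w[...,0]<45)&(w[...,1]>90)&(w[...,2]>50)).astype(np.uint8)
k,l,st,ce=cv2.connectedComponentsWithStats(m);i=1+np.argmax(st[1:,4]);c=ce[i]+[185,410];print("felt",st[i]+[185,410,0,0,0],c)
fc=(c+O+.5)/6-.5;print(atz("side",fc,.085))
E
```

```text
top [135.4 139.5] roll [ 0.44501837 -0.2457635   0.043     ] minus robot [ 0.00051837 -0.0002635 ]
side [164.7 168.3] roll [ 0.44389726 -0.25940654  0.043     ] minus robot [-0.00060274 -0.01390654]
felt [198 431  18  19 272] [206.375      439.41176471]
[0.43684235 0.03492869 0.085     ]
```

```bash
cat >> h.py <<'E'
def felt_px(s):  # centroid+extent of felt in side image near the window, original pixels
    O=np.array([191,128])*6
    b=cv2.resize(s,None,fx=6,fy=6,interpolation=cv2.INTER_CUBIC);h=cv2.cvtColor(b,cv2.COLOR_BGR2HSV).astype(int)
    w=h[O[1]+400:O[1]+482,O[0]+185:O[0]+232]
    m=((w[...,0]>15)&(w[...,0]<45)&(w[...,1]>90)&(w[...,2]>50)).astype(np.uint8)
    k,l,st,ce=cv2.connectedComponentsWithStats(m);i=1+np.argmax(st[1:,4])
    return (st[i]+[185,400,0,0,0])[:4],ce[i]+[185,400]
E
python3 - <<'E'
from h import *
print(arm.read_finger_force(),arm.read_opening(),felt_px(cv2.imread("pics/s3.png")),felt_px(cv2.imread("pics/s4.png")))
print(felt_px(snapshot("side")));arm.pause(.5);print(felt_px(snapshot("side")))
arm.move_gripper(0,100);print(arm.read_finger_force(),arm.read_opening(),felt_px(snapshot("side")))
arm.pause(.5);s=snapshot("side");print(felt_px(s),arm.read_opening(),arm.read_tool_pos(),arm.read_time())
# window refined in top view
b=cv2.resize(cv2.imread("pics/t1.png"),None,fx=6,fy=6,interpolation=cv2.INTER_CUBIC);h=cv2.cvtColor(b,cv2.COLOR_BGR2HSV).astype(int)
for g,z,f in(([.4388,.0403],.046,lambda w:(w[...,0]<25)&(w[...,1]>70)&(w[...,2]>110)),(sp,.084,lambda w:(w[...,2]>110)&(w[...,1]<60))):
    e=((proj("top",[*g,z])+.5)*6).astype(int);r=26;w=h[e[1]-r:e[1]+r,e[0]-r:e[0]+r];m=cv2.morphologyEx(f(w).astype(np.uint8),cv2.MORPH_CLOSE,np.ones((13,13)))
    k,l,st,ce=cv2.connectedComponentsWithStats(m);i=1+np.argmax(st[1:,4]);print(st[i],atz("top",(ce[i]+e-r+.5)/6-.5,z))
E
```

```text
48.949840664863586 0.26862341835117015 (array([203, 425,  17,  21]), array([211.02008032, 436.22891566])) (array([198, 431,  18,  19]), array([206.375     , 439.41176471]))
(array([200, 428,  18,  20]), array([207.92635659, 437.75581395]))
(array([198, 430,  19,  20]), array([206.83928571, 439.07857143]))
97.78396015836734 0.25633924701322786 (array([198, 431,  18,  19]), array([206.4141791 , 439.79477612]))
(array([198, 431,  18,  19]), array([206.70149254, 439.7238806 ])) 0.2555534207241909 [0.43918859 0.04049819 0.23999902] 20.0417
[   8    7   37   45 1159] [0.43789685 0.04074442 0.046     ]
[   0    0   52   52 2361] [0.45967711 0.03643518 0.084     ]
```

The pen isn't sliding in the grip, and the top camera agrees with the robot to 0.5 mm. That puts the window at about (0.4387, 0.0406). I correct x for the pen's offset (TCP x 0.4405) and find contact height by feel.

```bash
python3 - <<'E'
from h import *
x,y=.4405,.0406
arm.line_to([x,y,.225],.1);arm.pause(.15)
f0=np.mean([arm.read_ft_force() for _ in range(5)],0);print(f0)
z=.218
while z>.199:
    arm.line_to([x,y,z],.03);arm.pause(.1)
    f=[]
    for _ in range(4): f.append(arm.read_ft_force());arm.pause(.02)
    d=np.mean(f,0)-f0;print(round(z,4),arm.read_tool_pos()[2].round(4),d.round(2))
    if d[2]>.9:break
    z-=.0015
s=snapshot("side");cv2.imwrite("pics/s5.png",s);print(felt_px(s),arm.read_time())
E
```

```text
[-0.46050718 -0.75176838  0.23684639]
0.218 0.218 [ 0.71  0.57 -1.13]
0.2165 0.2165 [ 0.12  0.75 -0.75]
0.215 0.215 [ 0.29  0.8  -0.97]
0.2135 0.2135 [ 0.18  0.65 -0.8 ]
0.212 0.212 [ 0.53  0.77 -0.95]
0.2105 0.2105 [ 0.63  0.45 -0.65]
0.209 0.209 [ 0.42  0.77 -0.95]
0.2075 0.2076 [0.27 0.69 1.01]Traceback (most recent call last):
  File "<stdin>", line 13, in <module>
  File "h.py", line 28, in felt_px
    k,l,st,ce=cv2.connectedComponentsWithStats(m);i=1+np.argmax(st[1:,4])
                                                      ~~~~~~~~~^^^^^^^^^^
    return _wrapfunc(a, 'argmax', axis=axis, out=out, **kwds)
    return bound(*args, **kwds)
ValueError: attempt to get argmax of an empty sequence
```

Contact came between TCP z 0.209 and 0.2075, at about 1.9 N, so the felt end is ~0.1627 m below the TCP. Last view, to check that it stands on the window.

```bash
python3 - <<'E'
import cv2
s=cv2.imread("pics/s5.png");cv2.imwrite("pics/c8.png",cv2.resize(s[175:225,200:255],(660,600),interpolation=cv2.INTER_CUBIC))
E
```

```text
(no output)
```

View pics/c8.png

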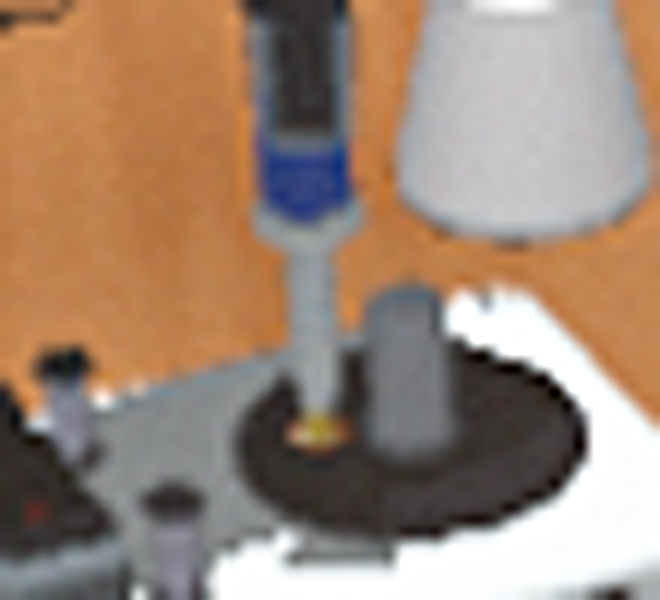

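```bash
python3 - <<'E'
import cv2
for f in("s3","s5"):
    s=cv2.imread(f"pics/{f}.png");h=cv2.cvtColor(s,cv2.COLOR_BGR2HSV)
    print(f,"cols 223..229")
    for v in range(206,214):print(v,' '.join("%3d/%3d/%3d"%tuple(h[v,u]) for u in range(223,230)))
E
```

```text
s3 cols 223..229
206  75/  5/ 94   9/ 40/ 45  16/ 77/ 43  19/ 60/ 47   9/ 49/ 52   7/ 42/ 55  19/ 74/ 48
207  13/ 40/ 57   9/ 53/ 48  14/ 52/ 54  21/ 52/ 49   8/ 54/ 52  11/ 50/ 56  11/ 55/ 51
208   3/ 53/ 53   4/ 44/ 46  13/ 38/ 47 165/ 25/ 41   5/ 33/ 46   0/ 26/ 50   9/ 54/ 47
209  13/ 48/ 48   6/ 90/ 54  14/106/106  12/ 63/129  12/108/116  11/132/ 81   8/ 56/ 55
210  15/ 42/ 49  11/119/118  14/ 68/199  17/ 45/227  14/ 83/199  12/145/135   8/106/ 70
211  14/ 91/ 56  13/109/150  18/ 34/202  21/ 19/213  15/ 48/185  12/126/128   8/105/ 68
212  20/ 16/ 49   8/ 57/ 49  11/156/ 88  13/167/101  10/149/ 84   8/ 56/ 55   0/ 45/ 51
213  16/ 60/ 55 168/ 26/ 50  13/ 37/ 48  13/ 40/ 45  11/ 41/ 50  15/ 39/ 52   7/ 41/ 56
s5 cols 223..229
206  10/  9/ 87 105/  9/114 103/ 11/159 105/  9/164  70/  5/156 150/  3/ 88   9/ 81/ 44
207 176/ 39/ 46  25/ 23/ 67 105/ 14/147 107/ 14/168 107/ 15/152  45/  6/ 83   3/ 50/ 46
208   0/ 44/ 46 170/ 13/ 58  90/  6/136  98/  6/163  96/ 10/126 165/  8/ 65  18/ 57/ 45
209 165/ 31/ 50  14/101/ 48  21/ 67/129  23/ 72/159  20/ 71/115  12/ 80/ 70  15/ 69/ 52
210   7/ 47/ 49  10/117/120  20/131/154  24/183/162  19/165/144  12/156/113  11/101/ 71
211  17/ 65/ 55  13/ 99/155  21/ 86/178  22/141/159  19/120/149  13/144/119   9/112/ 75
212  19/ 42/ 49   5/ 56/ 55  11/116/ 90  11/142/106  11/129/ 89   7/ 58/ 57  13/ 36/ 50
213   6/ 25/ 52  18/ 26/ 50  20/ 15/ 51 170/ 17/ 45 175/ 32/ 48   5/ 27/ 56   9/ 43/ 59
```

The felt sits on the window: column 226.1 against 226.2, and about 1 mm toward the camera in y. I lift, nudge +0.8 mm in y, and press to about 4 mm while checking the force.

```bash
python3 - <<'E'
from h import *
x,y=.4405,.0414
def F(n=20):
    f=[]
    for _ in range(n): f.append(arm.read_ft_force()[2]);arm.pause(.015)
    return np.mean(f),np.std(f)/n**.5
arm.line_to([x,y,.2125],.03);arm.pause(.3);b=F();print("base",b)
for z in(.2085,.207,.2058,.205):
    arm.line_to([x,y,z],.015);arm.pause(.25);f=F();p=arm.read_tool_pos();print(p.round(4),"N",round(f[0]-b[0],2),round(f[1],2))
print(arm.read_opening(),arm.read_time())
h=cv2.cvtColor(snapshot("side"),cv2.COLOR_BGR2HSV)
for v in range(207,214):print(v,' '.join("%3d/%3d/%3d"%tuple(h[v,u]) for u in range(223,230)))
E
```

```text
base (np.float64(-0.5881023270744254), np.float64(0.12033687615139262))
[0.4405 0.0414 0.2085] N 0.93 0.14
[0.4405 0.0414 0.207 ] N 1.91 0.1
[0.4405 0.0414 0.2058] N 2.2 0.08
[0.4405 0.0414 0.205 ] N 2.77 0.1
0.25868462162272265 28.4583
207   3/ 44/ 52  15/  6/ 87 120/  8/151  95/  9/165  90/  5/154  30/  3/ 87   9/ 79/ 42
208  14/ 70/ 40  15/  8/ 68  98/ 14/149  95/ 17/167 107/ 15/153  90/  9/ 85  13/ 51/ 45
209   5/ 35/ 44  11/ 44/ 64  13/ 13/134  30/ 10/155  15/ 38/133  12/ 81/ 82  12/ 65/ 51
210  16/ 60/ 47  11/118/117  20/128/155  25/116/162  19/129/168  12/151/123   8/100/ 74
211  10/ 79/ 58  14/104/155  20/ 95/178  22/122/169  19/119/150  11/138/120   9/104/ 71
212  13/ 46/ 50   8/ 53/ 53  13/123/ 91  12/132/108   9/138/ 87  11/ 62/ 58  15/ 21/ 48
213 165/ 19/ 55   0/ 46/ 50   5/ 31/ 49 174/ 26/ 49 165/ 44/ 46  12/ 23/ 56  13/ 32/ 55
```

```bash
python3 -c "
from station import ticket
print(ticket.finish_job())"
```

```text
the job is handed in; nothing more can be done
None
```

The job is handed in at about 28 s: the roll lies flat near the middle of the trivet, released, and the pen is held upright with its felt on the window, within about 1 mm of its middle, at 2.8 N (about half travel); no judging result was returned.

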